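# Back off a ratchet clamp and lock it again

## Task

The glue has set: open the blue rack clamp. Flip the red-handled pawl over so that it stays clear of the teeth, slide the moving jaw back until its white pointer is level with the yellow clip, then flip the pawl down again so that it sits fully in a notch and locks the jaw there (the notch nearest the clip, or the one next to it). Leave the glued block, the yellow clip and the things around the clamp where they are.

Things in the scene. Friction and masses are not known exactly. Their poses are not given: they have to be found in the camera images.
- clamp: Ratchet rack clamp fixed to the bench. Dark steel rail 400 x 80, 12 thick. Origin on the bench, on the rail's centre line; local x = opening ('back') direction, z up; rail spans x -180 to 220. Fixed blue jaw at x -168 to -140, top at height 70; end stop at x 208 to 220, 32 high. A sawtooth rack 22 wide runs along the centre behind the moving jaw: pitch 14, teeth 8 deep, crests at height 20.
- jaw (a joint): Position of the moving blue jaw along the clamp's x, m: 0 closed, 0.150 fully open. Slides with about 3 N of friction and stays where left. With the pawl down it moves only towards closed (pawl clicks over the teeth); backward it is stopped at the next notch. The pawl is fully in a notch, against the tooth, when this value is a multiple of 0.014.
- jaw_front (a point): Middle of the top edge of the moving jaw's front face (flat, 76 wide, looks to local -x at the block), height 70. The front plate is 14 thick; behind it the carriage is 56 wide, 56 long, top at height 52, with a slot 20 wide along its middle for the pawl's handle. The face can be pushed back above the block, between heights 42 and 70.
- pointer (a point): Tip of the short white pointer (6 wide along the rail) on the local -y side of the moving jaw, 35 behind its front face, height 23.5.
- clip (a joint): Position of the yellow clip along the rail, in m, on the same scale as the jaw: the pointer is level with the clip when the jaw value equals this value.
- clip_mark (a point): Inner edge of the yellow clip (10 wide along the rail, its top at height 30, sticking out 18 sideways) on the rail's local -y edge, at the height of the pointer's tip. It holds by friction; it is the mark, not to be moved.
- pawl (a joint): Pawl angle, rad: 0 down, fully in a notch; about 0.12 on a tooth crest; 1.2 flipped over, clear of the rack. Its weight holds it at either end; it tips over by itself past about 0.6; under 1 N on the handle moves it. Rising, its handle swings to local -x (over the jaw). Let down between notches it rests on a tooth's slope; pushing the jaw back up to 14 mm makes it drop in and stop.
- pawl_hinge (a point): The pawl's hinge, on the jaw, 82 behind its front face, on the centre line, height 28. The hinge axis is the clamp's local y. The pawl reaches 45 from it towards local +x.
- red_bar (a point): Centre of the red cross bar on the pawl's handle: 58 long along local y, 14 in diameter, on a thin rod 90 from the hinge. Pawl down: leans 30 deg to local +x (bar 45 behind the hinge, height 106). Flipped over: leans 39 deg to local -x (bar 56 in front of the hinge, height 98). Upright: height 118.
- block: Glued wooden block, 44 along the rail, 60 wide, 30 high, standing on the rail near the fixed jaw (top at height 42). Origin at the centre of its underside. To be left in place.
- paint_can: Small paint can, 84 in diameter, 100 high, standing near the clamp; origin under its centre. Bystander.
- glue: White glue bottle, 52 in diameter, 140 high, standing near the clamp; origin under its centre. Bystander.
- driver: Orange-handled screwdriver lying near the clamp; origin at its middle underside. Bystander.
Mind the look-alikes: they are no part of the job. Several things have the shape of the block; the one meant has the colours described above.

How it is judged:
By the outcome, as a careful person would: the job done as asked, in the order asked, and still so for the second after the job is handed in, with the robot touching nothing.
It also fails if it takes over 58 s, if anything falls off the work surface, if the arm or the gripper's body presses on something with over 40 N, if the wrist force passes 120 N, or if a joint passes its speed limit or range.

## Robot

A 6-joint arm with a two-finger parallel gripper is mounted at the origin on the work surface. World frame = base frame: x ahead of the robot, y to its left, z up, the work surface at z = 0. Lengths are in m, angles in rad, forces in N, time in s.
With the tool pointing down it reaches from about 0.35 to 0.975 m from the base axis. Payload 4.9 kg.
Tool frame: the origin (TCP) lies at the very end of the fingers, on their centre line; the grasp point (between the pads) lies manip.grip_point_offset behind it (manip.grip_point_offset is the distance from the TCP to the grasp point, in m); z points along the fingers, y is the line along which they close (so a half turn about z gives the same grasp; the last joint's range is limited). The gripper opens to 85 mm and grips with 20 to 120 N. Pads are 22 mm wide; open, the fingers measure 114 mm over their backs; the gripper's body (76 mm by 85 mm) begins 54 mm behind the grasp point. The pads swing forward as they close: fully open they stand 13 mm farther back than shut.
Start: joints at [-1.444, 0.053, 1.613, -0, 1.476, -0.119], TCP at [0.152, -0.606, 0.231] pointing down, gripper open.
Joint ranges: [-3.01, 3.01], [-1.01, 2.22], [0.06, 2.58], [-1.02, 4.17], [0.09, 2.62], [-3.14, 3.14]. Speed limits (rad/s): [2.57, 2.57, 3.14, 3.14, 3.14, 3.14].

## Interface

Orientations are given as a unit quaternion [w, x, y, z].
In Python, from plant import manip gives the robot as it stands.
- The arm moves only by the shell command python3 -m crank 'ROWS' [OPENING]. ROWS is JSON, a list of rows, each an object of numbers: "x", "y", "z": the shift along the tool's x, y, z in cm; "turn": the turn about the tool's z in rad. In form: [{"x": .., "y": .., "z": .., "turn": ..}, ...]. A call has 1 to 5 rows; each row shifts and turns the commanded pose from where the row before left it, along the tool's axes as they then stand; what a row does not reach is not made up. A row lasts 1/10 s, in which the tool goes at most 50 mm and 8.59 degrees, less where a joint would pass 70% of its speed; a pose out of reach is approached as far as the arm can. A call with a gripper value outside its range is refused whole. OPENING is the opening in per cent of the stroke, from 0 (shut) to 100 (fully open), set as the call begins (- or left out, the last holds). The fingers move at their own pace and stop on an object; the grip force is fixed at half the most. Time passes only in rows, so rows that do not move let the fingers close. It gives the time, the measured TCP pose, the force, the opening and the grip force at its end, in the units of the state.
- manip.state(): the state, without advancing time (a new reading comes with each control period).
- manip.grab_frame(name): name is "scene" or "top"; returns (picture, depth): 384x512x3 uint8, red, green, blue; 384x512 float32, m along the optical axis (not along the pixel's ray), 0 where there is no reading.
- manip.camera_model(name): a dict with "mtx" (3x3 intrinsics, pixels), "k1" (the pictures are not rectified: a ray, as slopes to the right and down, at radius r is drawn at 1 + k1 r^2 times it, then the intrinsics apply), "world_to_cam" (4x4, takes a point from world to camera coordinates). Camera axes: x right, y down, z forward; pixel columns grow to the right and rows downward; lengths in m; the calibration is good to about 2 mm. A picture is of the moment at which its call begins. camera_model takes no time and is no camera call.
- manip.job_done(): hands the job in; it is judged then, once.
The state is a dict: "time": time; "joint_pos": joint angles; "joint_vel": joint speeds; "joint_efforts": joint torques, N m; "tool_pos": TCP position; "tool_rot": TCP orientation; "contact_force": force on the tool from outside, world axes, zero at the start; "ft_torque": the same for the moment, N m; "gripper_width": opening from 0.0 (shut) to 1.0 (fully open); "grasp_force": force on a finger pad.
Only numpy, scipy, OpenCV 4.12 (cv2) and the standard library are available. Lean on these libraries where they do the work, as an engineer would, in place of code of your own. Each camera call takes 0.05 s, during which the arm holds its last target. There are 200 camera calls.

## Working session

There is one attempt and no reset: what is moved stays moved. The work goes in short steps, Python scripts to look and compute and a shell command to move; the robot and the scene stay as the last step left them, time stands still between calls to the robot, and variables do not carry over. Pictures are saved under pics/ and viewed, at most 11 in all, crops included, and the job is handed in when it is done.

```bash
mkdir -p pics; ls
cat > h.py <<'E'
import numpy as np, cv2
from plant import manip
def grab(n,save=None):
    p,d=manip.grab_frame(n)
    if save: cv2.imwrite(f'pics/{save}.png',cv2.cvtColor(p,cv2.COLOR_RGB2BGR))
    return p,d
def ray(n,u,v):
    m=manip.camera_model(n);K=np.array(m['mtx']);k=m['k1'];T=np.array(m['world_to_cam'])
    y=(v-K[1,2])/K[1,1];x=(u-K[0,2]-K[0,1]*y)/K[0,0]
    s=1.
    for _ in range(20): s=1/(1+k*(x*x+y*y)*s*s)
    R=T[:3,:3];o=-R.T@T[:3,3]
    return o,R.T@np.array([x*s,y*s,1.])
def onz(n,u,v,z):
    o,d=ray(n,u,v); return o+d*(z-o[2])/d[2]
def dep(n,u,v,d):
    o,r=ray(n,u,v); return o+r*d
def proj(n,P):
    m=manip.camera_model(n);K=np.array(m['mtx']);T=np.array(m['world_to_cam'])
    c=T[:3,:3]@P+T[:3,3];a=c[:2]/c[2];a=a*(1+m['k1']*(a@a));return (K@np.r_[a,1])[:2]
E
python3 - <<'E'
from h import *
a,_=grab('scene');b,_=grab('top')
c=cv2.cvtColor(np.vstack([a,b]),cv2.COLOR_RGB2BGR)
cv2.imwrite('pics/s0.png',cv2.resize(a[:,:,::-1],(800,600),interpolation=cv2.INTER_CUBIC));cv2.imwrite('pics/t0.png',cv2.resize(b[:,:,::-1],(800,600),interpolation=cv2.INTER_CUBIC))
print(manip.state(),manip.grip_point_offset)
for n in('scene','top'):
    m=manip.camera_model(n);T=np.array(m['world_to_cam']);print(n,-T[:3,:3].T@T[:3,3],T[:3,:3][2])
E
```

```text
pics
{'time': 0.1, 'joint_pos': array([-1.44400107e+00,  5.32723776e-02,  1.61414158e+00, -1.10736135e-05,
        1.47602097e+00, -1.18975182e-01]), 'joint_vel': array([ 0.00080454, -0.00202656, -0.00577169, -0.00043504, -0.00208877,
        0.00035197]), 'joint_efforts': array([-3.06207567e-04, -3.94906318e+01, -3.71366215e+01, -1.56363872e-04,
        3.93700917e-03,  2.62681780e-06]), 'tool_pos': array([ 0.15200555, -0.60565333,  0.23020644]), 'tool_rot': array([-9.21110765e-04,  9.92458622e-01,  1.22576649e-01, -9.11311136e-06]), 'contact_force': array([-0.20415635, -0.4106747 ,  0.98687331]), 'ft_torque': array([ 0.01314829,  0.01643838, -0.02466839]), 'grasp_force': 0.0, 'gripper_width': 1.0015415075677454} 0.0187
scene [1.0621147  0.2210335  0.54986021] [-0.68629744 -0.38793634 -0.61522453]
top [ 0.429088   -0.06978157  0.99556013] [ 0.14133514 -0.00322062 -0.98995657]
```

View pics/s0.png

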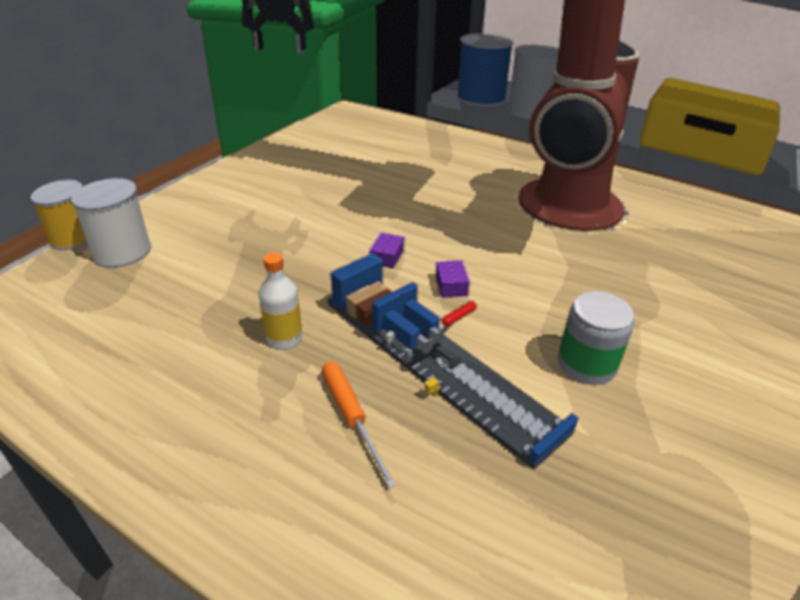

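View pics/t0.png

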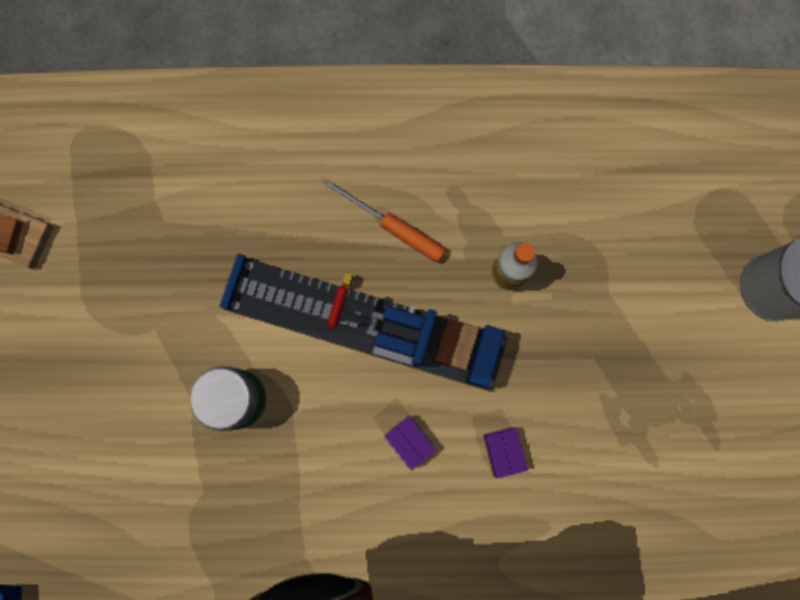

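The clamp lies at top-view (225–505, 255–390), end stop at left (233,283) and fixed jaw at right (488,357). The red bar is at (338,306) and the yellow clip at (348,281).

Block candidates: brown (455,343) between the jaws, purple (412,443) and (507,452), and brown (20,235) far left. The one between the blue jaws fits, as it is wooden and stands on the rail. I'll confirm it in a crop while measuring.

Run:
```python
from h import *
p,d=grab('top');q,e=grab('scene')
def comps(p,f,amin=15):
    h=cv2.cvtColor(p,cv2.COLOR_RGB2HSV).astype(int);m=f(h[...,0],h[...,1],h[...,2]).astype(np.uint8)
    n,l,s,c=cv2.connectedComponentsWithStats(m)
    return [(c[i],l==i,s[i]) for i in range(1,n) if s[i][4]>=amin]
cols={'red':lambda h,s,v:((h<4)|(h>176))&(s>180)&(v>90),'yel':lambda h,s,v:(h>21)&(h<30)&(s>180)&(v>120),'blue':lambda h,s,v:(h>100)&(h<120)&(s>130)&(v>35)}
for n,P,D in(('top',p,d),('scene',q,e)):
  for k,f in cols.items():
    for c,m,s in comps(P,f):
        r=cv2.minAreaRect(np.argwhere(m)[:,::-1].astype(np.float32))
        print(n,k,c.round(1),s[4],np.round(r[1],1),round(r[2]),'depthpt',dep(n,*c,np.median(D[m])).round(3),'box',[list(onz(n,*b,{'red':.106,'yel':.03,'blue':.07}[k])[:2].round(3)) for b in cv2.boxPoints(r)] if n=='top' else '')
cv2.imwrite('pics/crop1.png',cv2.resize(p[155:255,135:335,::-1],(800,400),interpolation=cv2.INTER_CUBIC))
```

```text
top red [215.  195.5] 121 [ 4.7 26.6] 18 depthpt [0.559 0.013 0.114] box [[np.float64(0.536), np.float64(0.027)], [np.float64(0.587), np.float64(0.01)], [np.float64(0.584), np.float64(0.001)], [np.float64(0.533), np.float64(0.018)]]
top yel [222.1 178.2] 22 [3.1 5.8] 27 depthpt [0.61  0.006 0.03 ] box [[np.float64(0.605), np.float64(0.011)], [np.float64(0.617), np.float64(0.006)], [np.float64(0.614), np.float64(-0.0)], [np.float64(0.602), np.float64(0.005)]]
top blue [148.5 179.8] 158 [ 4.4 34.8] 18 depthpt [0.607 0.167 0.031] box [[np.float64(0.567), np.float64(0.173)], [np.float64(0.638), np.float64(0.152)], [np.float64(0.635), np.float64(0.142)], [np.float64(0.564), np.float64(0.164)]]
top blue [260.8 212.9] 687 [33.2 36. ] 16 depthpt [ 0.53  -0.078  0.054] box [[np.float64(0.504), np.float64(-0.029)], [np.float64(0.576), np.float64(-0.051)], [np.float64(0.556), np.float64(-0.117)], [np.float64(0.484), np.float64(-0.095)]]
top blue [310.6 228.2] 544 [14.8 37.9] 17 depthpt [ 0.496 -0.181  0.069] box [[np.float64(0.464), np.float64(-0.154)], [np.float64(0.539), np.float64(-0.179)], [np.float64(0.529), np.float64(-0.208)], [np.float64(0.455), np.float64(-0.183)]]
scene red [293.6 200.1] 120 [ 5.4 22.5] 58 depthpt [0.566 0.016 0.112] box 
scene yel [461.8  59.9] 318 [74.   4.8] 13 depthpt [-0.844  0.209  0.051] box 
scene yel [ 35.3 139.3] 21 [7.2 8.5] 27 depthpt [ 0.65  -0.712  0.062] box 
scene yel [182.3 207.8] 272 [16.7 19.2] 76 depthpt [ 0.636 -0.205  0.043] box 
scene yel [276.1 246.5] 52 [8.  6.9] 68 depthpt [0.615 0.01  0.025] box 
scene blue [308.7  47.2] 1022 [30.7 35.7] 6 depthpt [-0.734 -0.523 -0.008] box 
scene blue [227.  177.3] 586 [22.2 41.1] 50 depthpt [ 0.511 -0.176  0.056] box 
scene blue [257.6 201.7] 953 [38.  37.3] 56 depthpt [ 0.54  -0.077  0.048] box 
scene blue [353.1 280.6] 318 [ 9.4 38.9] 48 depthpt [0.619 0.169 0.028] box
```

View pics/crop1.png

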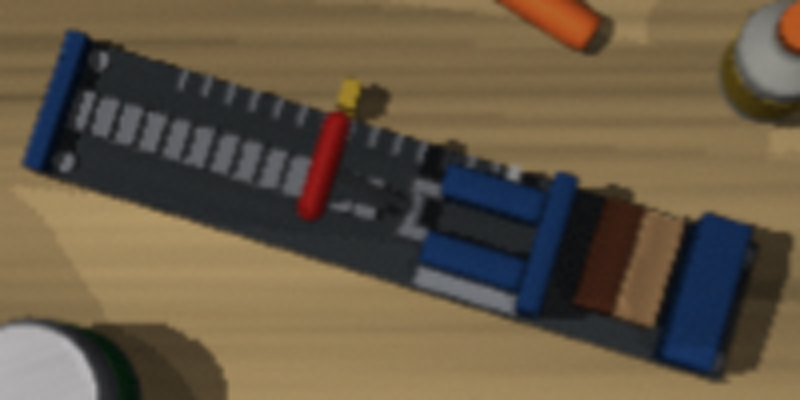

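The crop confirms the glued two-tone brown block at crop (630,255), between the moving blue jaw at (548,245) and the fixed jaw at (708,290). The pointer is the white spot at (513,172), and the clip is at (348,95). The purple pieces are look-alikes.

Next I'll turn the tool's x onto the clamp's x and raise it a little.

```bash
cat >> h.py <<'E'
A=np.deg2rad(17.5);U=np.array([np.sin(A),np.cos(A)]);V=np.array([-U[1],U[0]]);O=np.array([.5425,-.0355])
def loc(P): r=np.asarray(P)[:2]-O; return np.array([r@U,r@V,P[2]])
def go(lx,ly,z):
    from scipy.spatial.transform import Rotation as R
    s=manip.state();w=s['tool_rot'];r=R.from_quat([w[1],w[2],w[3],w[0]])
    print('now loc',loc(s['tool_pos']).round(4),'t',round(s['time'],2),'F',s['contact_force'].round(1))
    print('delta cm',(r.inv().apply(np.r_[O+lx*U+ly*V,z]-s['tool_pos'])*100).round(2),'turn needed',round(float(np.arctan2(*(r.as_matrix()[:2,0][::-1]))-(np.pi/2-A)),3))
E
python3 -m crank '[{"turn":-0.149,"z":-0.5},{"turn":-0.149,"z":-0.5},{"turn":-0.149,"z":-0.5},{"turn":-0.149,"z":-0.5},{"turn":-0.149,"z":-0.5}]' 0
python3 -m crank '[{"turn":-0.149},{"turn":-0.126},{}]'
python3 - <<'E'
from h import *
p,d=grab('top');q,e=grab('scene')
# white pointer: brightest low-sat px near (263,198) top
for n,P,(x0,x1,y0,y1) in(('top',p,(255,272,190,206)),('scene',q,(225,275,205,235))):
    h=cv2.cvtColor(P[y0:y1,x0:x1],cv2.COLOR_RGB2HSV).astype(int);w=(h[...,2]>150)&(h[...,1]<60)
    k,l,s,c=cv2.connectedComponentsWithStats(w.astype(np.uint8))
    for i in range(1,k):
        z=c[i]+[x0,y0];print(n,z.round(1),s[i][4],loc(onz(n,*z,.0255)).round(4))
for n,z in(('top',(222.1,178.2)),('scene',(276.1,246.5))): print('clip',n,[loc(onz(n,*z,k)).round(4) for k in(.030,.024)])
for n,z in(('top',(215,195.5)),('scene',(293.6,200.1))): print('bar',n,loc(onz(n,*z,.109)).round(4))
go(.10,0,.2)
E
```

```text
scene [249.  213.5] 6 [-0.0424 -0.0324  0.0255]
scene [271. 217.] 1 [-0.0035 -0.0041  0.0255]
clip top [array([ 0.0594, -0.0518,  0.03  ]), array([ 0.0602, -0.0528,  0.024 ])]
clip scene [array([ 0.0681, -0.0585,  0.03  ]), array([ 0.0642, -0.0544,  0.024 ])]
bar top [ 0.052 -0.002  0.109]
bar scene [ 0.0544 -0.0046  0.109 ]
now loc [-0.6615  0.2008  0.2309] t 0.3 F [-0.2 -0.2  0.7]
delta cm [ 56.99 -54.35   3.13] turn needed -1.02schema error: expected keys x, y, z, turn
schema error: expected keys x, y, z, turn
```

```bash
python3 -m crank '[{"x":0,"y":0,"turn":-0.149,"z":-0.5},{"x":0,"y":0,"turn":-0.149,"z":-0.5},{"x":0,"y":0,"turn":-0.149,"z":-0.5},{"x":0,"y":0,"turn":-0.149,"z":-0.5},{"x":0,"y":0,"turn":-0.149,"z":-0.5}]' 0
python3 -m crank '[{"x":0,"y":0,"z":0,"turn":-0.149},{"x":0,"y":0,"z":0,"turn":-0.126},{"x":0,"y":0,"z":0,"turn":0}]'
python3 - <<'E'
from h import *
go(.10,0,.2)
E
```

```text
time: 0.8
tool_pos: [0.152, -0.6061, 0.2564]
tool_rot: [-0.0, 0.878, 0.478, 0.0]
contact_force: [-0.5, -0.2, -0.3]
gripper_width: 0.147
grasp_force: 0.0
time: 1.1
tool_pos: [0.1521, -0.6062, 0.2563]
tool_rot: [-0.0, 0.806, 0.591, -0.0]
contact_force: [-0.2, -0.0, -0.7]
gripper_width: -0.004
grasp_force: 0.0
now loc [-0.6617  0.2008  0.2563] t 1.1 F [-0.2 -0.  -0.7]
delta cm [76.16 20.09  5.63] turn needed 0.0
```

```bash
python3 -m crank '[{"x":4.8,"y":1.25,"z":0,"turn":0},{"x":4.8,"y":1.25,"z":0,"turn":0},{"x":4.8,"y":1.25,"z":0,"turn":0},{"x":4.8,"y":1.25,"z":0,"turn":0},{"x":4.8,"y":1.25,"z":0,"turn":0}]' >/dev/null
python3 -m crank '[{"x":4.8,"y":1.25,"z":0,"turn":0},{"x":4.8,"y":1.25,"z":0,"turn":0},{"x":4.8,"y":1.25,"z":0,"turn":0},{"x":4.8,"y":1.25,"z":0,"turn":0},{"x":4.8,"y":1.25,"z":0,"turn":0}]' >/dev/null
python3 -m crank '[{"x":4.8,"y":1.25,"z":0,"turn":0},{"x":4.8,"y":1.25,"z":0,"turn":0},{"x":4.8,"y":1.25,"z":0,"turn":0},{"x":4.8,"y":1.25,"z":0,"turn":0},{"x":0,"y":0,"z":0,"turn":0}]'
python3 - <<'E'
from h import *
go(.10,0,.1)
E
```

```text
time: 2.6
tool_pos: [0.5224, -0.0132, 0.2561]
tool_rot: [-0.001, 0.805, 0.593, 0.001]
contact_force: [-0.7, -0.8, 0.2]
gripper_width: -0.003
grasp_force: 0.0
now loc [0.0152 0.0259 0.2561] t 2.6 F [-0.7 -0.8  0.2]
delta cm [ 8.44  2.63 15.62] turn needed 0.004
```

```bash
python3 -m crank '[{"x":4.3,"y":1.3,"z":0,"turn":0},{"x":4.2,"y":1.3,"z":0,"turn":0},{"x":0,"y":0,"z":4,"turn":0},{"x":0,"y":0,"z":4,"turn":0},{"x":0,"y":0,"z":4,"turn":0}]' >/dev/null
python3 -m crank '[{"x":0,"y":0,"z":3.6,"turn":0},{"x":0,"y":0,"z":0,"turn":0}]' >/dev/null
python3 -m crank '[{"x":-2.5,"y":0,"z":0,"turn":0},{"x":0,"y":0,"z":0,"turn":0}]'
python3 - <<'E'
from h import *
go(-.01,0,.1)
p,_=grab('scene')
cv2.imwrite('pics/s2.png',cv2.resize(p[110:290,180:380,::-1],(800,720)[:2] if 0 else (660,594),interpolation=cv2.INTER_CUBIC))
E
```

```text
time: 3.5
tool_pos: [0.5642, 0.0298, 0.1022]
tool_rot: [0.001, 0.807, 0.59, 0.0]
contact_force: [-0.1, 0.1, -0.9]
gripper_width: -0.005
grasp_force: 0.0
now loc [ 0.0688 -0.0011  0.1022] t 3.5 F [-0.1  0.1 -0.9]
delta cm [-7.88 -0.08  0.23] turn needed -0.003
```

View pics/s2.png

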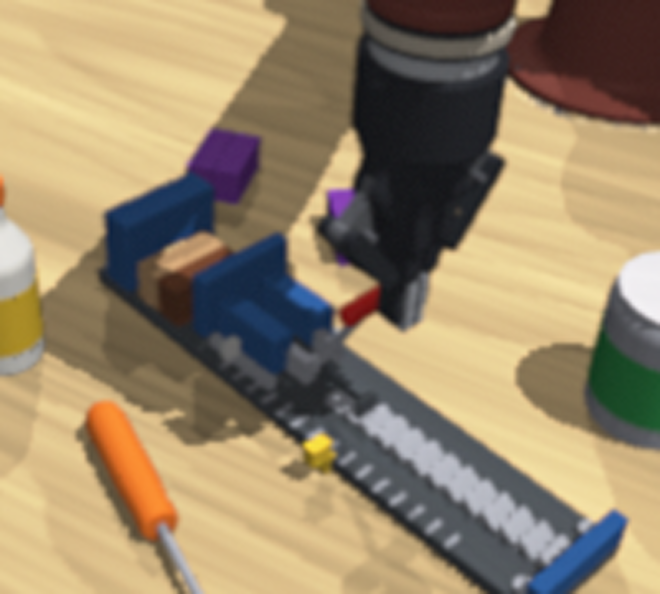

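The closed fingers stand just behind the red bar at (360,305), on the end-stop side. Now I push it over.

```bash
python3 -m crank '[{"x":-1.4,"y":0,"z":0.2,"turn":0},{"x":-1.4,"y":0,"z":0,"turn":0},{"x":-1.4,"y":0,"z":0,"turn":0},{"x":-1.4,"y":0,"z":0,"turn":0},{"x":-1.0,"y":0,"z":0,"turn":0}]'
python3 -m crank '[{"x":-0.6,"y":0,"z":0,"turn":0},{"x":0,"y":0,"z":0,"turn":0},{"x":0,"y":0,"z":0,"turn":0},{"x":2,"y":0,"z":-2,"turn":0},{"x":0,"y":0,"z":-5,"turn":0}]'
python3 - <<'E'
from h import *
p,_=grab('scene')
cv2.imwrite('pics/s3.png',cv2.resize(p[110:290,180:380,::-1],(660,594),interpolation=cv2.INTER_CUBIC))
go(-.0945,0,.2)
E
```

```text
time: 4.05
tool_pos: [0.5432, -0.0328, 0.0983]
tool_rot: [0.0, 0.807, 0.591, -0.0]
contact_force: [0.3, -0.5, -0.1]
gripper_width: 0.0
grasp_force: 0.0
time: 4.55
tool_pos: [0.5446, -0.0157, 0.1633]
tool_rot: [-0.004, 0.806, 0.592, -0.004]
contact_force: [0.5, -0.8, 0.2]
gripper_width: 0.002
grasp_force: 0.0
now loc [ 0.0201 -0.0029  0.1768] t 4.6 F [ 3.3 -0.2  6.3]
delta cm [-11.46  -0.3   -2.34] turn needed 0.002
```

View pics/s3.png

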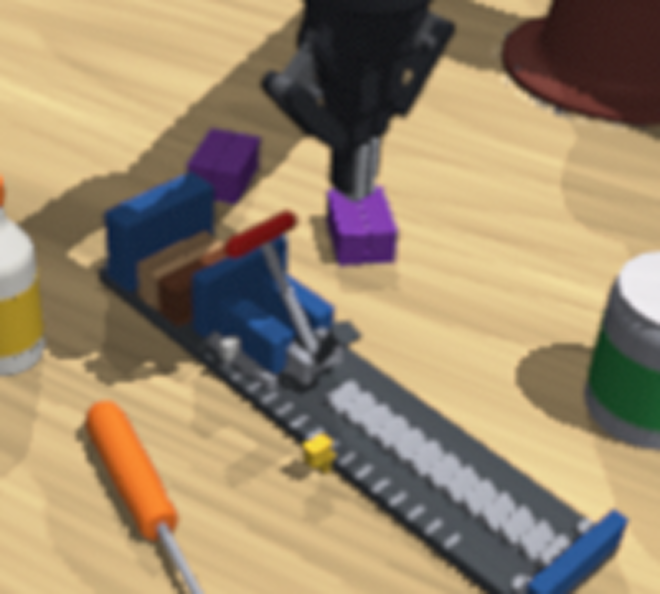

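The pawl is over: the red bar is at (260,233), leaning toward the fixed jaw, and the teeth are clear. I'll measure the pointer and front position, and move above the gap in front of the jaw face.

```bash
python3 -m crank '[{"x":-4.5,"y":-0.2,"z":-1,"turn":0},{"x":-4.5,"y":-0.1,"z":0,"turn":0},{"x":-2.9,"y":0,"z":0,"turn":0},{"x":0,"y":0,"z":0,"turn":0},{"x":0,"y":0,"z":0,"turn":0}]'
cat >> h.py <<'E'
def see(crop=None):
    q,e=grab('scene')
    h=cv2.cvtColor(q,cv2.COLOR_RGB2HSV).astype(int)
    out={}
    for k,m,z in(('bar',((h[...,0]<4)|(h[...,0]>176))&(h[...,1]>180)&(h[...,2]>90),.104),('clip',(h[...,0]>21)&(h[...,0]<30)&(h[...,1]>180)&(h[...,2]>120),.024),('white',(h[...,2]>150)&(h[...,1]<60),.0255)):
        n,l,s,c=cv2.connectedComponentsWithStats(m.astype(np.uint8))
        for i in range(1,n):
            P=loc(onz('scene',*c[i],z))
            if abs(P[1])<.07 and -.16<P[0]<.12 and s[i][4]>2 and (k!='white' or P[1]<-.025): print(k,c[i].round(1),s[i][4],P.round(4))
    if crop: cv2.imwrite(f'pics/{crop}.png',cv2.resize(q[110:290,180:380,::-1],(660,594),interpolation=cv2.INTER_CUBIC))
E
python3 - <<'E'
from h import *
see();go(-.098,0,.053)
E
```

```text
time: 5.1
tool_pos: [0.5096, -0.1306, 0.1784]
tool_rot: [-0.0, 0.807, 0.591, 0.0]
contact_force: [-0.0, -0.2, 0.5]
gripper_width: -0.0
grasp_force: 0.0
bar [258.4 180.5] 104 [-0.0405 -0.0093  0.104 ]
clip [276.1 246.5] 51 [ 0.0642 -0.0543  0.024 ]
white [249.  213.7] 7 [-0.0419 -0.0328  0.0255]
white [274.3 241.3] 3 [ 0.0529 -0.0483  0.0255]
white [290.  252.5] 4 [ 0.094  -0.0461  0.0255]
white [295.  256.5] 4 [ 0.1075 -0.0462  0.0255]
now loc [-0.0999  0.0029  0.1783] t 5.15 F [-0.5  0.6  0.1]
delta cm [ 0.19  0.29 12.53] turn needed 0.001
```

```bash
python3 -m crank '[{"x":0,"y":0.3,"z":4,"turn":0},{"x":0,"y":0,"z":4,"turn":0},{"x":0,"y":0,"z":2.5,"turn":0},{"x":0,"y":0,"z":1.2,"turn":0},{"x":0,"y":0,"z":0.8,"turn":0}]'
python3 -m crank '[{"x":0,"y":0,"z":0,"turn":0},{"x":0,"y":0,"z":0,"turn":0},{"x":1.0,"y":0,"z":0,"turn":0},{"x":1.0,"y":0,"z":0,"turn":0},{"x":0,"y":0,"z":0,"turn":0}]'
python3 - <<'E'
from h import *
see('s4');go(.0,0,.053)
E
```

```text
time: 5.65
tool_pos: [0.5123, -0.1304, 0.0523]
tool_rot: [-0.001, 0.806, 0.592, -0.0]
contact_force: [1.2, -0.5, 0.1]
gripper_width: 0.007
grasp_force: 0.0
time: 6.15
tool_pos: [0.5193, -0.1113, 0.0543]
tool_rot: [0.001, 0.806, 0.592, 0.001]
contact_force: [0.1, 0.0, 0.1]
gripper_width: 0.001
grasp_force: 0.0
bar [260.3 182.2] 109 [-0.0335 -0.0102  0.104 ]
clip [276.2 246.8] 53 [ 0.0648 -0.0548  0.024 ]
white [251.2 215.5] 10 [-0.0345 -0.033   0.0255]
white [274.3 241.3] 3 [ 0.0529 -0.0483  0.0255]
white [290.  252.5] 4 [ 0.094  -0.0461  0.0255]
white [295.  256.5] 4 [ 0.1075 -0.0462  0.0255]
now loc [-0.0797 -0.0003  0.0539] t 6.2 F [ 0.7  0.7 -0.5]
delta cm [ 7.97 -0.02  0.1 ] turn needed 0.002
```

View pics/s4.png

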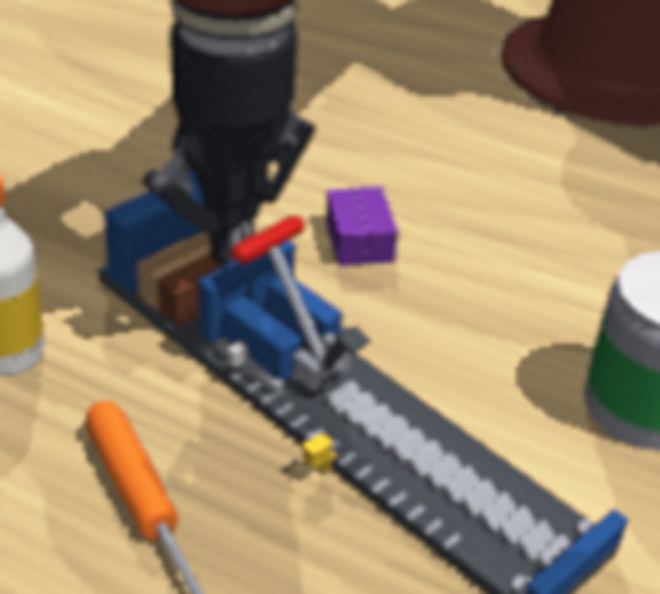

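The fingers are on the face and the jaw moved about 7 mm: its pointer is now at (232,352) in the crop, and the block stayed put at (180,290). I'll push on.

```bash
python3 -m crank '[{"x":1.5,"y":0,"z":0,"turn":0},{"x":1.5,"y":0,"z":0,"turn":0},{"x":1.5,"y":0,"z":0,"turn":0},{"x":1.5,"y":0,"z":0,"turn":0},{"x":1,"y":0,"z":0,"turn":0}]'
python3 -m crank '[{"x":0.5,"y":0,"z":0,"turn":0},{"x":0.5,"y":0,"z":0,"turn":0},{"x":0,"y":0,"z":0,"turn":0},{"x":0,"y":0,"z":0,"turn":0}]'
python3 - <<'E'
from h import *
see();go(.0,0,.053)
p,_=grab('scene');t,_=grab('top')
a=cv2.resize(p[200:275,230:330,::-1],(796,597)[:2],interpolation=cv2.INTER_CUBIC)[:, :]
b=cv2.resize(t[160:235,190:290,::-1],(796,597),interpolation=cv2.INTER_CUBIC)
cv2.imwrite('pics/c5.png',cv2.resize(np.hstack([a,b]),(800,300),interpolation=cv2.INTER_AREA))
E
```

```text
time: 6.7
tool_pos: [0.54, -0.0442, 0.0536]
tool_rot: [0.0, 0.806, 0.592, 0.0]
contact_force: [-0.4, -3.8, 2.6]
gripper_width: 0.002
grasp_force: 1.8
time: 7.1
tool_pos: [0.5417, -0.0355, 0.0526]
tool_rot: [-0.001, 0.806, 0.591, -0.0]
contact_force: [-0.3, -0.6, 0.8]
gripper_width: -0.0
grasp_force: 0.0
bar [287.9 200.8] 126 [ 0.0448 -0.0099  0.104 ]
clip [276.2 246.4] 58 [ 0.0643 -0.054   0.024 ]
white [277.6 235.4] 13 [ 0.0452 -0.0318  0.0255]
now loc [-0.0004  0.0008  0.0526] t 7.15 F [0.7 0.2 0.6]
delta cm [ 0.04  0.08 -0.04] turn needed 0.0
```

View pics/c5.png

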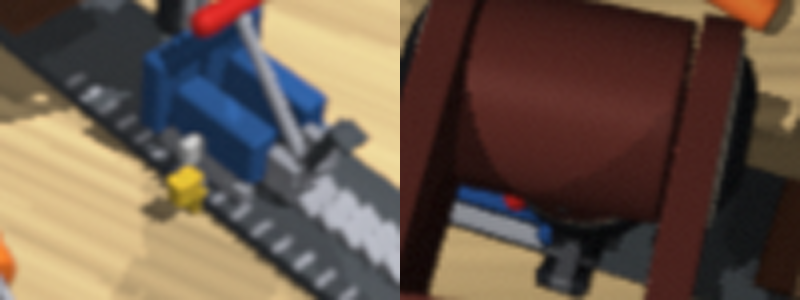

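The pointer is at crop (190,148) and the clip at (187,188); the pointer is still about 15 mm short. The top view is hidden by the arm. I'll push 1.2 cm more, then back off up and toward −x for a clean look.

```bash
python3 -m crank '[{"x":0.6,"y":0,"z":0,"turn":0},{"x":0.6,"y":0,"z":0,"turn":0},{"x":0,"y":0,"z":0,"turn":0},{"x":0,"y":0,"z":0,"turn":0}]'
python3 - <<'E'
from h import *
see()
P,_=grab('scene')
h=cv2.cvtColor(P,cv2.COLOR_RGB2HSV).astype(int)
m=(h[...,0]>18)&(h[...,0]<32)&(h[...,1]>170)
m[:236]=0;m[260:]=0;m[:,:262]=0;m[:,292:]=0
ys,xs=np.nonzero(m)
for y in range(ys.min(),ys.max()+1): print(y,[(x,h[y,x,2]) for x in xs[ys==y]])
go(.0,0,.053)
# expected images of clip top corners for centre c
for c in(.058,.061,.064):
    print(c,[proj('scene',np.r_[O+U*(c+dx)+V*y,.03]).round(1) for dx in(-.005,.005) for y in(-.04,-.058)])
E
```

```text
time: 7.65
tool_pos: [0.5461, -0.024, 0.0533]
tool_rot: [-0.0, 0.806, 0.592, 0.0]
contact_force: [-0.6, 0.5, 0.7]
gripper_width: 0.002
grasp_force: 0.0
bar [292.1 203.8] 124 [ 0.0561 -0.01    0.104 ]
clip [276.2 246.7] 56 [ 0.0648 -0.0546  0.024 ]
white [257.  226.3] 3 [-0.0015 -0.0458  0.0255]
white [281.5 238.5] 12 [ 0.0566 -0.0321  0.0255]
242 [(np.int64(276), np.int64(223)), (np.int64(277), np.int64(220))]
243 [(np.int64(275), np.int64(224)), (np.int64(276), np.int64(230)), (np.int64(277), np.int64(230)), (np.int64(278), np.int64(227))]
244 [(np.int64(272), np.int64(174)), (np.int64(273), np.int64(222)), (np.int64(274), np.int64(227)), (np.int64(275), np.int64(228)), (np.int64(276), np.int64(229)), (np.int64(277), np.int64(230)), (np.int64(278), np.int64(229)), (np.int64(279), np.int64(214))]
245 [(np.int64(272), np.int64(182)), (np.int64(273), np.int64(226)), (np.int64(274), np.int64(230)), (np.int64(275), np.int64(229)), (np.int64(276), np.int64(229)), (np.int64(277), np.int64(228)), (np.int64(278), np.int64(216)), (np.int64(279), np.int64(184))]
246 [(np.int64(273), np.int64(1
[... 1083 characters left out ...]
np.int64(277), np.int64(148)), (np.int64(278), np.int64(132)), (np.int64(279), np.int64(123))]
251 [(np.int64(275), np.int64(142)), (np.int64(276), np.int64(133)), (np.int64(277), np.int64(123)), (np.int64(278), np.int64(125)), (np.int64(279), np.int64(120))]
252 [(np.int64(278), np.int64(132))]
now loc [ 0.0118 -0.0002  0.0535] t 7.75 F [ 0.1  0.2 -0.5]
delta cm [-1.18 -0.02  0.05] turn needed 0.001
0.058 [array([277.5, 237.8]), array([270.9, 242.1]), array([281.1, 240.6]), array([274.5, 244.9])]
0.061 [array([278.6, 238.6]), array([272. , 242.9]), array([282.1, 241.4]), array([275.6, 245.8])]
0.064 [array([279.6, 239.4]), array([273.1, 243.8]), array([283.2, 242.2]), array([276.6, 246.6])]
```

```bash
python3 -m crank '[{"x":-2,"y":0,"z":0,"turn":0},{"x":0,"y":0,"z":-4,"turn":0},{"x":-3,"y":0,"z":-4,"turn":0},{"x":-4.5,"y":0,"z":0,"turn":0},{"x":-4.5,"y":0,"z":0,"turn":0}]'
python3 -m crank '[{"x":-4.5,"y":0,"z":0,"turn":0},{"x":0,"y":0,"z":0,"turn":0},{"x":0,"y":0,"z":0,"turn":0}]'
python3 - <<'E'
from h import *
P,_=grab('top')
cv2.imwrite('pics/c6.png',cv2.resize(P[160:220,180:260,::-1],(800,600),interpolation=cv2.INTER_CUBIC))
h=cv2.cvtColor(P,cv2.COLOR_RGB2HSV).astype(int)
for k,m,z in(('clip',(h[...,0]>18)&(h[...,0]<32)&(h[...,1]>165)&(h[...,2]>110),.03),('white',(h[...,2]>140)&(h[...,1]<60),.0255),('bar',((h[...,0]<4)|(h[...,0]>176))&(h[...,1]>180)&(h[...,2]>90),.104)):
    n,l,s,c=cv2.connectedComponentsWithStats(m.astype(np.uint8))
    for i in range(1,n):
        L=loc(onz('top',*c[i],z))
        if abs(L[1])<.07 and -.1<L[0]<.13 and s[i][4]>1: print(k,c[i].round(1),s[i],L.round(4))
go(0,0,.15)
E
```

```text
time: 8.25
tool_pos: [0.505, -0.1596, 0.1361]
tool_rot: [0.002, 0.806, 0.592, 0.001]
contact_force: [0.6, -0.9, -0.4]
gripper_width: 0.001
grasp_force: 0.0
time: 8.55
tool_pos: [0.4903, -0.2018, 0.1335]
tool_rot: [0.0, 0.807, 0.591, 0.0]
contact_force: [-0.4, 0.1, 0.1]
gripper_width: 0.001
grasp_force: 0.0
clip [221.9 178.1] [220 175   5   7  28] [ 0.0599 -0.0519  0.03  ]
white [207.3 213.5] [197 210  21   8  58] [0.0672 0.0313 0.0255]
bar [216.6 196.7] [211 184  12  26 144] [ 0.0489 -0.0012  0.104 ]
now loc [-1.734e-01 -1.000e-04  1.334e-01] t 8.6 F [-0.2  0.1  0.5]
delta cm [ 1.734e+01 -1.000e-02 -1.650e+00] turn needed -0.0
```

View pics/c6.png

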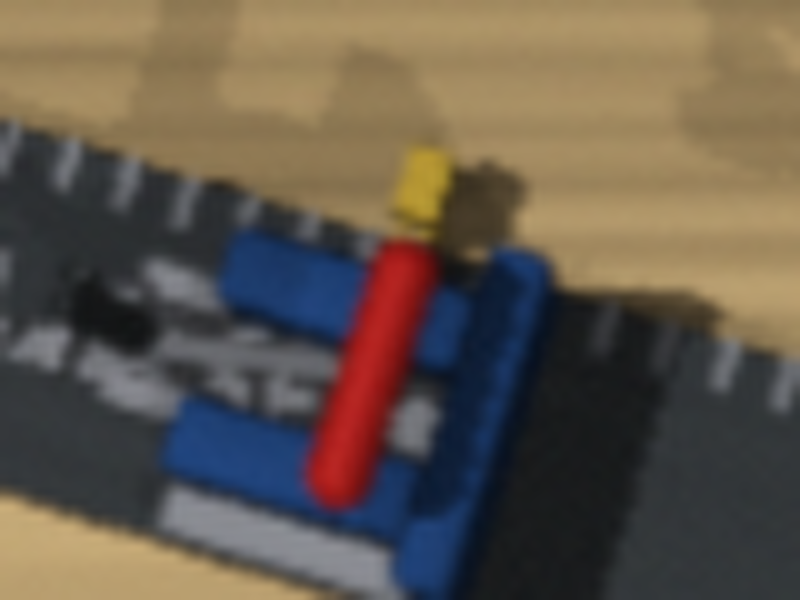

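The top view shows the clip at crop (425,180). The pointer is mostly hidden under the end of the red bar, with its visible edge near (428,235), i.e. about 2–4 mm short of the clip's axis. I'll nudge the jaw 3 mm more.

```bash
python3 -m crank '[{"x":4.5,"y":0,"z":0,"turn":0},{"x":4.5,"y":0,"z":0,"turn":0},{"x":4.5,"y":0,"z":0,"turn":0},{"x":1.8,"y":0,"z":4,"turn":0},{"x":0,"y":0,"z":4,"turn":0}]'
python3 -m crank '[{"x":1.5,"y":0,"z":0,"turn":0},{"x":1.0,"y":0,"z":0,"turn":0},{"x":0.3,"y":0,"z":0,"turn":0},{"x":0,"y":0,"z":0,"turn":0},{"x":0,"y":0,"z":0,"turn":0}]'
python3 - <<'E'
from h import *
see();go(.015,0,.053)
E
```

```text
time: 9.1
tool_pos: [0.5387, -0.0512, 0.0543]
tool_rot: [0.002, 0.804, 0.594, 0.002]
contact_force: [-0.0, -0.8, -1.0]
gripper_width: -0.002
grasp_force: 0.0
time: 9.6
tool_pos: [0.546, -0.0288, 0.0553]
tool_rot: [0.001, 0.806, 0.591, 0.001]
contact_force: [-0.3, -0.3, 0.1]
gripper_width: 0.0
grasp_force: 0.0
bar [291.9 203.9] 126 [ 0.0562 -0.0105  0.104 ]
clip [276.2 246.8] 57 [ 0.065  -0.0547  0.024 ]
white [257.  226.3] 3 [-0.0015 -0.0458  0.0255]
white [281.5 238.5] 12 [ 0.0566 -0.0321  0.0255]
now loc [ 0.0072 -0.0011  0.0549] t 9.65 F [ 0.5  0.8 -0.3]
delta cm [ 0.78 -0.11  0.19] turn needed 0.0
```

```bash
python3 -m crank '[{"x":0.4,"y":0,"z":0.1,"turn":0},{"x":0.4,"y":0,"z":0,"turn":0},{"x":0,"y":0,"z":0,"turn":0},{"x":0,"y":0,"z":0,"turn":0}]'
python3 - <<'E'
from h import *
see();go(.03,0,.093)
E
```

```text
time: 10.05
tool_pos: [0.5473, -0.021, 0.0525]
tool_rot: [0.0, 0.806, 0.591, 0.0]
contact_force: [-0.2, -0.9, 2.3]
gripper_width: 0.0
grasp_force: 0.7
bar [293.3 204.6] 123 [ 0.0594 -0.01    0.104 ]
clip [276.3 246.7] 57 [ 0.0649 -0.0545  0.024 ]
white [282.6 239.6] 13 [ 0.0603 -0.0326  0.0255]
now loc [ 0.0153 -0.0002  0.0524] t 10.1 F [ 0.1 -0.9  0.9]
delta cm [ 1.47 -0.01 -4.06] turn needed 0.0
```

```bash
python3 -m crank '[{"x":-0.5,"y":0,"z":0,"turn":0},{"x":0,"y":0,"z":-2.2,"turn":0},{"x":0,"y":0,"z":-2.2,"turn":0},{"x":0,"y":0,"z":0,"turn":0},{"x":1.0,"y":0,"z":0,"turn":0}]'
python3 -m crank '[{"x":1.4,"y":0,"z":0,"turn":0},{"x":1.4,"y":0,"z":0,"turn":0},{"x":1.4,"y":0,"z":0,"turn":0},{"x":1.4,"y":0,"z":0,"turn":0},{"x":1.2,"y":0,"z":0,"turn":0}]'
python3 -m crank '[{"x":1.2,"y":0,"z":0,"turn":0},{"x":0,"y":0,"z":0,"turn":0},{"x":0,"y":0,"z":0,"turn":0},{"x":0,"y":0,"z":0,"turn":0}]'
python3 - <<'E'
from h import *
see();go(.1,0,.095)
E
```

```text
time: 10.6
tool_pos: [0.5486, -0.0164, 0.0963]
tool_rot: [0.0, 0.807, 0.591, 0.0]
contact_force: [-0.3, 0.2, -0.4]
gripper_width: 0.0
grasp_force: 0.0
time: 11.1
tool_pos: [0.5692, 0.0506, 0.0959]
tool_rot: [-0.0, 0.806, 0.592, -0.0]
contact_force: [0.8, 0.3, -0.1]
gripper_width: 0.003
grasp_force: 0.0
time: 11.5
tool_pos: [0.5726, 0.06, 0.0963]
tool_rot: [0.0, 0.806, 0.591, -0.0]
contact_force: [0.6, -0.1, 0.0]
gripper_width: -0.001
grasp_force: 0.0
clip [276.2 246.7] 58 [ 0.0646 -0.0545  0.024 ]
white [282.8 240. ] 13 [ 0.0613 -0.033   0.0255]
now loc [0.1    0.     0.0963] t 11.55 F [-0.5  0.1 -0.2]
delta cm [0.   0.   0.13] turn needed -0.0
```

```bash
python3 -m crank '[{"x":-4,"y":0,"z":0,"turn":0},{"x":-4,"y":0,"z":0,"turn":0},{"x":-1.7,"y":0,"z":0,"turn":0},{"x":0,"y":0,"z":2.2,"turn":0},{"x":0,"y":0,"z":2.2,"turn":0}]'
python3 - <<'E'
from h import *
see('s7');go(.015,0,.053)
E
```

```text
time: 12.05
tool_pos: [0.5442, -0.0338, 0.053]
tool_rot: [0.001, 0.807, 0.59, 0.001]
contact_force: [-0.5, -0.4, -0.5]
gripper_width: 0.001
grasp_force: 0.0
clip [276.3 246.7] 56 [ 0.0649 -0.0545  0.024 ]
white [257.  226.3] 3 [-0.0015 -0.0458  0.0255]
white [282.8 240. ] 13 [ 0.0613 -0.033   0.0255]
now loc [0.002  0.0025 0.0481] t 12.1 F [-2.8 -0.2 -2.2]
delta cm [ 1.3   0.24 -0.49] turn needed -0.002
```

View pics/s7.png

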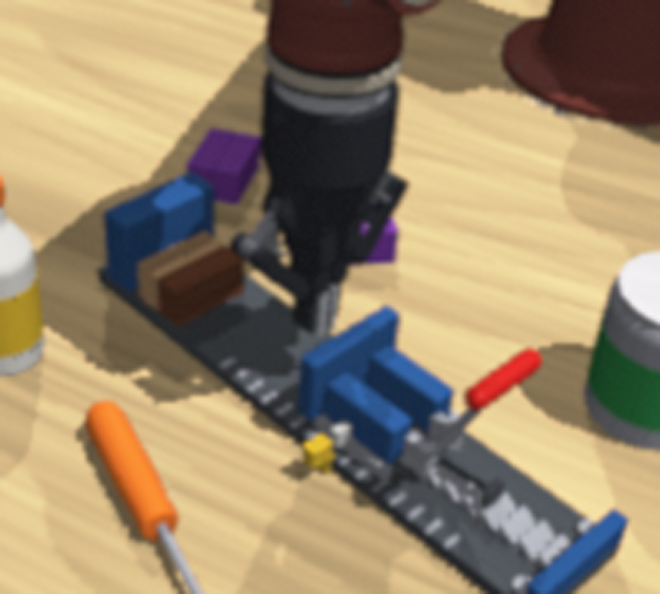

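The pawl is down: the bar at (505,375) leans toward the end stop. The pointer at (340,432) is level with the clip at (318,450). Now I push back gently until it stops.

```bash
python3 -m crank '[{"x":0.6,"y":0,"z":-0.1,"turn":0},{"x":0.6,"y":0,"z":0,"turn":0},{"x":0.3,"y":0,"z":0,"turn":0},{"x":0.3,"y":0,"z":0,"turn":0},{"x":0,"y":0,"z":0,"turn":0}]'
python3 -m crank '[{"x":0.2,"y":0,"z":0,"turn":0},{"x":0,"y":0,"z":0,"turn":0}]'
python3 - <<'E'
from h import *
see();go(.026,0,.053)
E
```

```text
time: 12.6
tool_pos: [0.5499, -0.0147, 0.0545]
tool_rot: [0.001, 0.806, 0.592, 0.001]
contact_force: [-0.1, -0.8, 0.3]
gripper_width: 0.002
grasp_force: 0.5
time: 12.8
tool_pos: [0.5502, -0.013, 0.054]
tool_rot: [0.0, 0.806, 0.592, 0.001]
contact_force: [-0.1, -1.3, 1.0]
gripper_width: 0.001
grasp_force: 0.7
clip [276.3 246.6] 57 [ 0.0647 -0.0542  0.024 ]
white [261. 230.] 5 [ 0.0119 -0.0468  0.0255]
white [285.8 241.9] 12 [ 0.0688 -0.0323  0.0255]
now loc [ 0.0237 -0.0004  0.0537] t 12.85 F [-0.2 -0.5  0.5]
delta cm [ 0.23 -0.04  0.07] turn needed 0.0
```

```bash
python3 -m crank '[{"x":0.2,"y":0,"z":0,"turn":0},{"x":0,"y":0,"z":0,"turn":0}]'
python3 -m crank '[{"x":0.1,"y":0,"z":0,"turn":0},{"x":0,"y":0,"z":0,"turn":0}]'
python3 -m crank '[{"x":0.1,"y":0,"z":0,"turn":0},{"x":0,"y":0,"z":0,"turn":0}]'
python3 - <<'E'
from h import *
see();go(.026,0,.053)
E
```

```text
time: 13.05
tool_pos: [0.5504, -0.0112, 0.0535]
tool_rot: [0.0, 0.806, 0.591, 0.0]
contact_force: [-0.1, -2.6, 1.1]
gripper_width: -0.0
grasp_force: 1.0
time: 13.25
tool_pos: [0.5506, -0.0104, 0.0534]
tool_rot: [0.0, 0.806, 0.591, 0.0]
contact_force: [0.9, -2.7, 1.8]
gripper_width: 0.001
grasp_force: 1.3
time: 13.45
tool_pos: [0.5509, -0.0093, 0.0534]
tool_rot: [0.0, 0.806, 0.591, 0.0]
contact_force: [0.1, -2.3, 2.6]
gripper_width: -0.003
grasp_force: 1.3
clip [276.2 246.6] 57 [ 0.0646 -0.0543  0.024 ]
white [261.7 229.7] 3 [ 0.012  -0.0451  0.0255]
white [287. 243.] 14 [ 0.0725 -0.0326  0.0255]
now loc [ 0.0275 -0.0001  0.0533] t 13.5 F [ 0.5 -2.2  2.3]
delta cm [-0.15 -0.01  0.03] turn needed 0.0
```

```bash
for i in 1; do :; done
python3 -m crank '[{"x":0.1,"y":0,"z":0,"turn":0},{"x":0,"y":0,"z":0,"turn":0}]' | grep -E 'pos|contact'
python3 -m crank '[{"x":0.1,"y":0,"z":0,"turn":0},{"x":0,"y":0,"z":0,"turn":0}]'| grep -E 'pos|contact'
python3 -m crank '[{"x":0.1,"y":0,"z":0,"turn":0},{"x":0,"y":0,"z":0,"turn":0}]'| grep -E 'pos|contact'
python3 - <<'E'
from h import *
see();go(.026,0,.053)
E
```

```text
tool_pos: [0.5511, -0.0083, 0.0533]
contact_force: [0.9, -3.2, 1.2]
tool_pos: [0.5514, -0.0073, 0.0533]
contact_force: [0.9, -3.1, 1.8]
tool_pos: [0.5514, -0.0073, 0.0533]
contact_force: [-0.3, -6.2, 3.1]
clip [276.3 246.4] 59 [ 0.0642 -0.054   0.024 ]
white [287.8 243.7] 15 [ 0.075  -0.0328  0.0255]
white [301.  254.7] 3 [ 0.1118 -0.0342  0.0255]
now loc [ 0.0296 -0.      0.0533] t 14.15 F [-0.3 -5.6  2.9]
delta cm [-0.36 -0.    0.03] turn needed 0.001
```

```bash
python3 -m crank '[{"x":0.1,"y":0,"z":0,"turn":0},{"x":0,"y":0,"z":0,"turn":0}]'| grep -E 'pos|contact'
python3 -m crank '[{"x":-2,"y":0,"z":0,"turn":0},{"x":0,"y":0,"z":-4,"turn":0},{"x":-3,"y":0,"z":-4,"turn":0},{"x":-4.5,"y":0,"z":0,"turn":0},{"x":-4.5,"y":0,"z":0,"turn":0}]' | grep contact
python3 -m crank '[{"x":-4.5,"y":0,"z":0,"turn":0},{"x":-4.5,"y":0,"z":0,"turn":0},{"x":0,"y":0,"z":0,"turn":0},{"x":0,"y":0,"z":0,"turn":0}]' | grep contact
python3 - <<'E'
from h import *
P,_=grab('top');see()
cv2.imwrite('pics/c8.png',cv2.resize(P[160:220,180:260,::-1],(800,600),interpolation=cv2.INTER_CUBIC))
h=cv2.cvtColor(P,cv2.COLOR_RGB2HSV).astype(int)
for k,m,z in(('clip',(h[...,0]>18)&(h[...,0]<32)&(h[...,1]>165)&(h[...,2]>110),.03),('white',(h[...,2]>140)&(h[...,1]<60),.0255),('bar',((h[...,0]<4)|(h[...,0]>176))&(h[...,1]>180)&(h[...,2]>90),.109)):
    n,l,s,c=cv2.connectedComponentsWithStats(m.astype(np.uint8))
    for i in range(1,n):
        L=loc(onz('top',*c[i],z))
        if abs(L[1])<.07 and -.1<L[0]<.2 and s[i][4]>1: print(k,c[i].round(1),s[i],L.round(4))
go(0,0,.15)
E
```

```text
tool_pos: [0.5514, -0.0072, 0.0533]
contact_force: [-1.5, -8.3, 3.3]
contact_force: [0.2, -1.0, -0.7]
contact_force: [-0.0, 0.5, -0.2]
clip [276.2 246.2] 55 [ 0.0638 -0.0537  0.024 ]
white [248.3 219.3] 3 [-0.0294 -0.0455  0.0255]
white [252.7 222.7] 3 [-0.0157 -0.0453  0.0255]
white [257.  226.3] 3 [-0.0015 -0.0458  0.0255]
white [261.  229.7] 3 [ 0.0112 -0.0462  0.0255]
white [287.7 243.5] 13 [ 0.0743 -0.0324  0.0255]
clip [222.  177.9] [220 175   5   7  27] [ 0.0599 -0.0523  0.03  ]
white [212.6 182.1] [212 181   3   4   8] [ 0.0773 -0.0381  0.0255]
white [151.5 195.5] [151 195   2   2   2] [0.1967 0.0296 0.0255]
white [199.7 211.2] [190 208  20   8  57] [0.0846 0.0313 0.0255]
bar [159.8 179.2] [154 166  12  27 129] [ 0.1687 -0.0008  0.109 ]
now loc [-0.1973  0.0004  0.1327] t 15.35 F [ 0.4  1.3 -0. ]
delta cm [19.73  0.06 -1.7 ] turn needed 0.001
```

View pics/c8.png

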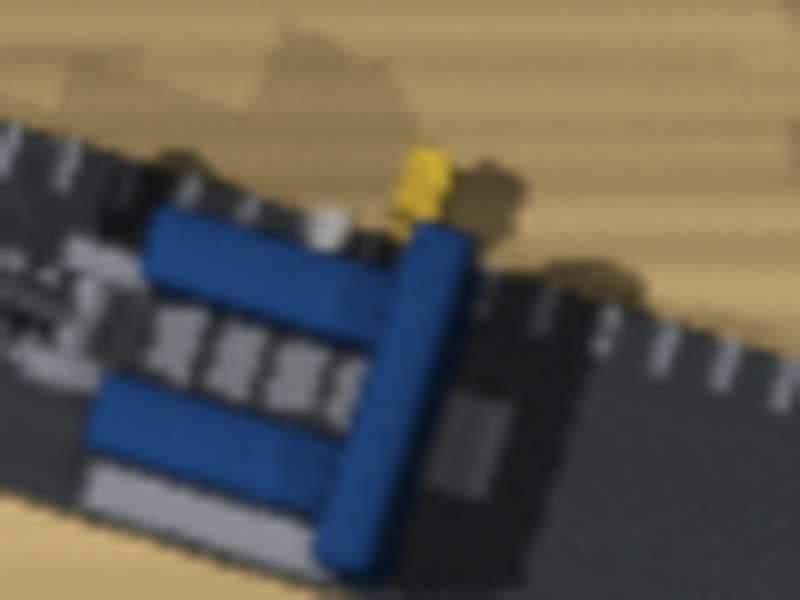

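Locked at a stop: the force rose with no motion. From above, the pointer at (328,230) is about 13 mm past the clip axis at (409,230), so the notch one step toward closed is almost exactly level with the clip. I'll click the jaw one tooth forward by pushing on the back of the front plate with the pawl down, which the ratchet allows, and then reseat it.

```bash
python3 -m crank '[{"x":4.8,"y":0,"z":0,"turn":0},{"x":4.8,"y":0,"z":0,"turn":0},{"x":4.8,"y":0,"z":0,"turn":0},{"x":4.8,"y":0,"z":0,"turn":0},{"x":4.8,"y":0,"z":0,"turn":0}]' | grep contact
python3 -m crank '[{"x":3.4,"y":0,"z":0,"turn":0},{"x":0,"y":0,"z":0,"turn":0},{"x":0,"y":0,"z":3,"turn":0},{"x":0,"y":0,"z":2.5,"turn":0},{"x":0,"y":0,"z":0,"turn":0}]' | grep contact
python3 - <<'E'
from h import *
see();go(.0655,0,.060)
E
```

```text
contact_force: [1.3, -0.4, -0.5]
contact_force: [-0.7, 1.2, -0.2]
clip [276.2 246.5] 57 [ 0.0644 -0.0542  0.024 ]
white [287.8 243.7] 15 [ 0.075  -0.0328  0.0255]
white [301.  254.7] 3 [ 0.1118 -0.0342  0.0255]
now loc [0.0753 0.0023 0.0761] t 16.4 F [-0.1 -0.6  0.6]
delta cm [-0.98  0.24  1.61] turn needed 0.001
```

```bash
python3 -m crank '[{"x":0,"y":0.2,"z":1.6,"turn":0},{"x":-0.4,"y":0,"z":0,"turn":0},{"x":-0.5,"y":0,"z":0,"turn":0},{"x":-0.5,"y":0,"z":0,"turn":0},{"x":-0.5,"y":0,"z":0,"turn":0}]' | grep contact
python3 -m crank '[{"x":-0.4,"y":0,"z":0,"turn":0},{"x":-0.2,"y":0,"z":0,"turn":0},{"x":0,"y":0,"z":0,"turn":0},{"x":0,"y":0,"z":0,"turn":0}]' | grep contact
python3 - <<'E'
from h import *
see();go(.0505,0,.060)
E
```

```text
contact_force: [0.9, 3.8, -1.4]
contact_force: [0.3, -0.4, 0.5]
clip [276.2 246.7] 55 [ 0.0647 -0.0545  0.024 ]
white [281.9 239.3] 12 [ 0.0588 -0.0331  0.0255]
now loc [ 0.0499 -0.0021  0.0625] t 17.35 F [ 0.5 -0.2  0.7]
delta cm [ 0.06 -0.21  0.25] turn needed 0.001
```

```bash
python3 -m crank '[{"x":0.5,"y":-0.2,"z":0,"turn":0},{"x":0,"y":0,"z":-3,"turn":0},{"x":-4.5,"y":0,"z":0,"turn":0},{"x":-1.5,"y":0,"z":0,"turn":0},{"x":0,"y":0,"z":0,"turn":0}]' | grep contact
python3 - <<'E'
from h import *
go(.005,0,.054)
E
```

```text
contact_force: [-0.1, 0.0, -0.1]
now loc [-0.0059  0.0003  0.092 ] t 17.85 F [-0.1  0.  -0.1]
delta cm [1.09 0.03 3.8 ] turn needed -0.002
```

```bash
python3 -m crank '[{"x":0,"y":0,"z":2.5,"turn":0},{"x":0,"y":0,"z":1.3,"turn":0},{"x":1,"y":0,"z":0,"turn":0},{"x":0.7,"y":0,"z":0,"turn":0},{"x":0,"y":0,"z":0,"turn":0}]' | grep -E 'pos|contact'
python3 -m crank '[{"x":0.2,"y":0,"z":0,"turn":0},{"x":0,"y":0,"z":0,"turn":0}]' | grep -E 'pos|contact'
python3 -m crank '[{"x":0.1,"y":0,"z":0,"turn":0},{"x":0,"y":0,"z":0,"turn":0}]' | grep -E 'pos|contact'
python3 -m crank '[{"x":0.1,"y":0,"z":0,"turn":0},{"x":0,"y":0,"z":0,"turn":0}]' | grep -E 'pos|contact'
python3 - <<'E'
from h import *
see();go(.0156,0,.054)
E
```

```text
tool_pos: [0.5471, -0.0223, 0.055]
contact_force: [-0.4, -0.5, 0.1]
tool_pos: [0.5475, -0.0215, 0.0551]
contact_force: [0.4, 0.0, -0.8]
tool_pos: [0.5475, -0.0212, 0.0549]
contact_force: [-0.2, -1.7, 1.6]
tool_pos: [0.5476, -0.0207, 0.0549]
contact_force: [-1.6, -4.7, 4.2]
clip [276.3 246.8] 58 [ 0.0651 -0.0546  0.024 ]
white [257.  226.3] 3 [-0.0015 -0.0458  0.0255]
white [282.8 239.7] 15 [ 0.0607 -0.0325  0.0255]
now loc [ 0.0156 -0.0005  0.0549] t 19.0 F [-1.4 -3.9  3.8]
delta cm [-0.   -0.05  0.09] turn needed 0.0
```

```bash
python3 -m crank '[{"x":0.2,"y":0,"z":0,"turn":0},{"x":0,"y":0,"z":0,"turn":0}]' | grep -E 'pos|contact'
python3 -m crank '[{"x":0.1,"y":0,"z":0,"turn":0},{"x":0,"y":0,"z":0,"turn":0}]' | grep -E 'pos|contact'
python3 -m crank '[{"x":-2,"y":0,"z":0,"turn":0},{"x":0,"y":0,"z":-4,"turn":0},{"x":-3,"y":0,"z":-4,"turn":0},{"x":-4.5,"y":0,"z":0,"turn":0},{"x":-4.5,"y":0,"z":-4,"turn":0}]' | grep contact
python3 -m crank '[{"x":-4.5,"y":0,"z":-4,"turn":0},{"x":0,"y":0,"z":0,"turn":0},{"x":0,"y":0,"z":0,"turn":0}]' | grep contact
python3 - <<'E'
from h import *
see('s9')
E
```

```text
tool_pos: [0.5477, -0.0206, 0.0549]
contact_force: [-4.4, -10.9, 4.6]
tool_pos: [0.5477, -0.0205, 0.0549]
contact_force: [-5.9, -13.6, 5.6]
contact_force: [0.4, -0.2, -0.5]
contact_force: [-0.3, -0.1, -0.7]
clip [276.2 246.5] 54 [ 0.0644 -0.0543  0.024 ]
white [248.3 219.3] 3 [-0.0294 -0.0455  0.0255]
white [282.5 239.5] 12 [ 0.0599 -0.0325  0.0255]
```

View pics/s9.png

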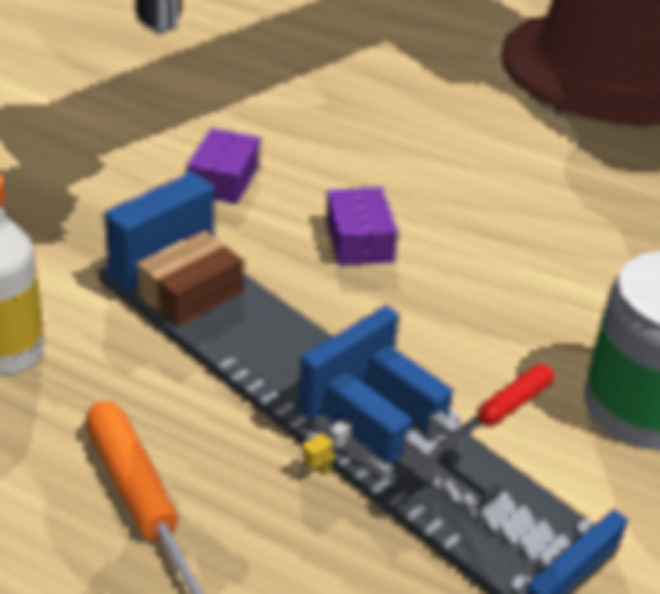

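The jaw held against 15 N, so it is locked. The pointer at (340,432) is level with the clip at (318,450), and the pawl is down with its bar at (517,392). The block, clip and bystanders are in place, and the robot is clear.

```bash
python3 -c "
from plant import manip
print(manip.job_done())"
```

```text
the job is handed in; nothing more can be done
None
```

The clamp is open and handed in: the pawl is down and locked in the notch I measured as nearest the clip (it held against about 15 N), the pointer is level with the clip to within a few mm, and the block, clip and bystanders look undisturbed; the jaw first locked one notch too far back, so I clicked it one tooth forward with the pawl down and reseated it.

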